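# Daily check of a hook scale with the check weight

### The arm

A 6-joint arm with a two-finger parallel gripper is mounted at the origin on a cart in front of the work surface, level with it; the furniture and walls round the work are solid. World frame = base frame: x ahead of the robot, y to its left, z up, the work surface at z = 0. Lengths are in mm, angles in degrees, forces in N, time in s.
With the tool pointing down it reaches from about 275 to 750 mm from the base axis. Payload 10.2 kg.
Tool frame: the origin (TCP) lies between the finger pads; the fingertips stand 11 mm ahead of it and the grasp point (between the pads) lies 8 mm behind it; z points along the fingers, y is the line along which they close (so a half turn about z gives the same grasp; the last joint's range is limited). The gripper opens to 85 mm and grips with 20 to 120 N. Pads are 22 mm wide; open, the fingers measure 114 mm over their backs; the gripper's body (76 mm by 85 mm) begins 54 mm behind the grasp point. The pads swing forward as they close: fully open they stand 13 mm farther back than shut.
Start: joints at [-81.899, 17.928, 85.812, -0, 76.261, -12.8], TCP at [187.288, -490.463, 242.294] pointing down, gripper open.
Joint ranges: [-168.41, 168.41], [-55.51, 124.54], [10.69, 146.95], [-70.63, 250.63], [1, 178], [-165.06, 165.06]. Speed limits (degrees/s): [136.94, 136.94, 172.46, 180, 180, 180].

### API

Orientations are given as a 3x3 rotation matrix whose columns are the frame's x, y, z axes.
In Python, from rig import read_state, camera, camera_info, job_done gives the robot as it stands.
- The arm moves only by the tool arm_command, never from a script. Its argument "plan" is one flat list of numbers, 6 for each row, row after row: the shift along the tool's x, y, z as a fraction of full scale, then the turn, a rotation vector about the tool's x, y, z as a fraction of full scale. In form: [x, y, z, wx, wy, wz, x, y, z, wx, wy, wz, ...]. A call has 1 to 8 rows; each row is the pose to reach, as a shift and turn from the pose commanded when the call began, along the tool's axes at that moment, turning the shorter way round; what a row does not reach only later rows make up. Full scale, the value 1, is 0.15 m for a shift and pi rad for a turn. A row lasts 1/10 s, in which the tool goes at most 50 mm and 8.59 degrees, less where a joint would pass 70% of its speed; a pose out of reach is approached as far as the arm can. A call with a number of a shift or a turn outside -1 to 1 is refused whole. A call with a gripper value outside its range is refused whole. "gripper" is the closure, from 0 (fully open) to 1 (shut), set as the call begins (left out, the last holds). The fingers move at their own pace and stop on an object; the grip force is fixed at half the most. Time passes only in rows, so rows that repeat a pose let the fingers close. It gives the time, the measured TCP pose, the force, the opening and the grip force at its end, in the units of the state.
- read_state(): the state, without advancing time (a new reading comes with each control period).
- camera(name): name is "scene" or "top"; returns (picture, depth): 420x560x3 uint8, blue, green, red; 420x560 float32, mm along the optical axis (not along the pixel's ray), 0 where there is no reading.
- camera_info(name): a dict with "intrinsics" (3x3 intrinsics, pixels), "world_from_camera" (4x4, takes a point from camera to world coordinates). Camera axes: x right, y up, looking along -z (the intrinsics and any distortion apply to the point x, -y, -z); pixel columns grow to the right and rows downward; lengths in mm; the calibration is good to about 2 mm. A picture is of the moment at which its call begins. camera_info takes no time and is no camera call.
- job_done(): hands the job in; it is judged then, once.
The state is a dict: "t": time; "joint_pos": joint angles; "qvel": joint speeds; "joint_torque": joint torques, N m; "eef_pos": TCP position; "eef_rot": TCP orientation; "force": force on the tool from outside, world axes, zero at the start; "torque": the same for the moment, N m; "width": opening from 0.0 (shut) to 1.0 (fully open); "finger_force": force on a finger pad.
Only numpy, scipy, OpenCV 4.12 (cv2) and the standard library are available. Lean on these libraries where they do the work, as an engineer would, in place of code of your own. Each camera call takes 0.05 s, during which the arm holds its last target. There are 200 camera calls.

### The job

Check the hook scale: take the check weight from its round rest, pass its eye over the hook tip and ease it down until the hook alone carries it, then let go and leave it hanging still in the hook's seat for a good second. Then take it off again and stand it gently back in its rest. The spring is delicate: feel for the weight being carried before letting go and lift it off slowly, so that the hook never drops, springs up or is pulled down hard, and do not disturb the stopwatch, the tee piece or the coupler.

Things in the scene. Friction and masses are not known exactly. Their poses are not given: they have to be found in the camera images.
- weight_grip (a point): Centre of the black upright grip block, 18 (x) x 14 (y) x 46 mm high, that tops the loose steel check weight (172 mm tall, 0.2 to 0.8 kg, mass not known beforehand); 149 mm above its foot. Axes: z up, x through the weight's eye, y along its crossbar; the weight is the same after half a turn about z.
- weight_eye (a point): Centre of the underside of the check weight's crossbar, the face that rests on the hook: 33 mm below weight_grip, 116 mm above the foot. Crossbar 10 (x) x 52 (y) x 10 mm high. Below it the closed eye: a window 38 mm wide (y) and 72 mm high, open along x, from 44 to 116 mm above the foot. Axes as weight_grip.
- weight_foot (a point): Centre of the underside of the check weight's foot, a steel disc of 56 mm diameter, 30 mm high.
- scale_hook_nominal (a point): Nominal middle of the hook's flat seat, 195 mm above the bench; fixed to the stand. The real unloaded seat is 15 mm below to 15 mm above this (its zero drifts), x and y exact. Axes: z up, x from the hook's tip to the column (pass the eye over the tip along +x). Seat 20 mm long in x, 12 mm wide, bar 8 mm deep. Front: upturned tip 6 mm thick, 12 mm above the seat. Behind: bar 6 mm higher.
- scale_hook (a joint): How far the spring lets the hook down from its unloaded rest, m; 0 unloaded, grows downward, stop at 0.035. The spring takes 450 N per m (4.5 N per 10 mm) and is damped; its full scale is 12 N (0.027). Faster than 0.06 m/s, up or down, counts as a jerk.
- scale_stand: Stand of the hook scale, fixed: grey base plate 200 x 100 x 12 mm reaching from 40 mm in front of to 160 mm behind the hook seat, aluminium column 30 x 44 mm, 299 mm tall, its front face 113 mm behind the seat; the hook's black carriage, 38 mm wide, 40 mm high, begins 74 mm behind the seat. Origin on the bench straight below the seat, axes as scale_hook_nominal.
- weight_rest_floor (a point): Centre of the inner floor of the weight's rest, a fixed round grey dish, 88 mm outside diameter, 74 mm inside, rim 6 mm above this floor and 10 mm above the bench. The weight's foot stands on this floor.
- stopwatch: Black stopwatch lying on the bench in front of the scale, 61 x 54 x 16 mm, loose, to be left alone. Origin at the centre of its underside.
- tee_piece: Small white plastic hose tee lying on the bench, 37 x 60 x 14 mm, loose, to be left alone. Origin at the centre of its underside.
- coupler_short: White plastic coupler standing on the bench, 28 mm diameter, 46 mm high, loose, to be left alone. Origin at the centre of its underside.
Not all that is in view belongs to the job. Leave any blue, green or turquoise look-alike of the part that bears weight_grip alone.

How it is judged (in metres and radians):
On the way:
1. the weight hangs in the hook's seat, carried by the hook alone, untouched by the robot and at rest for 1 s (value of joint scale_hook above 0.003 m and horizontal distance between weight_eye and scale_hook_nominal below 0.01 m and angle between weight_grip's own z axis and vertical below 0.12 rad and height (world z) of weight_foot above 0.018 m and contact force between check_weight and the arm below 0.05 N and contact force between check_weight and the fingers below 0.05 N and linear speed of check_weight below 0.02 m/s), for 1 s.
At the end, for the whole second after the job is handed in: After having hung at rest on the hook, the check weight stands upright (within 3 degrees), at rest and released, on the floor of its rest (foot within 12 mm of the rest's centre), and the hook is unloaded (horizontal distance between weight_foot and weight_rest_floor below 0.012 m and z of weight_foot in the frame of weight_rest_floor below 0.003 m and angle between weight_grip's own z axis and vertical below 0.05 rad and linear speed of check_weight below 0.02 m/s and value of joint scale_hook below 0.002 m); the robot touches nothing.
It fails at once if the hook jerked: it moved down or up faster than 0.06 m/s (velocity of joint scale_hook above 0.06 m/s or velocity of joint scale_hook below -0.06 m/s).
It fails at once if the spring was pulled beyond its full scale of 12 N (27 mm) (value of joint scale_hook above 0.027 m).
It fails at once if the hook was pushed with more than 15 N (contact force between scale_hook and anything else above 15 N).
It fails at once if the check weight was tipped over, or dropped into its rest (within 15 mm of the floor faster than 0.3 m/s) or rammed onto it (over 80 N) (angle between weight_grip's own z axis and vertical above 0.5 rad or contact force between check_weight and weight_rest above 80 N or (horizontal distance between weight_foot and weight_rest_floor below 0.04 m and z of weight_foot in the frame of weight_rest_floor below 0.015 m and linear speed of check_weight above 0.3 m/s)).
It fails at once if a bystander was moved by more than 20 mm (distance of any of stopwatch, tee_piece, coupler_short from where it was at the start of the episode above 0.02 m).
It also fails if it takes over 64 s, if anything falls off the work surface, if the arm or the gripper's body presses on something with over 40 N, if the wrist force passes 120 N, or if a joint passes its speed limit or range.

## Working session

There is one attempt and no reset: what is moved stays moved. The work goes in short steps, Python scripts to look and compute and a tool call to move; the robot and the scene stay as the last step left them, time stands still between calls to the robot, and variables do not carry over. Pictures are saved under pics/ and viewed, at most 10 in all, crops included, and the job is handed in when it is done.

Besides the shell and the picture viewer there is one more tool, called after "Request:" as name(argument=value, ...) on one line, values as JSON. arm_command: Moves the arm, as the interface text tells. Its arguments: {"type":"object","properties":{"plan":{"type":"array","items":{"type":"number"}},"gripper":{"type":"number"}},"required":["plan"]}

```bash
mkdir -p pics; cat > h.py <<'E'
import numpy as np, cv2
from rig import *
def cloud(n,d):
    i=camera_info(n);K=np.array(i["intrinsics"]);T=np.array(i["world_from_camera"])
    v,u=np.mgrid[:d.shape[0],:d.shape[1]]
    p=np.stack([(u-K[0,2])/K[0,0]*d,-(v-K[1,2])/K[1,1]*d,-d,np.ones_like(d)],-1)
    w=(p@T.T)[...,:3]; w[d<=0]=np.nan
    return w
E
python3 - <<'E'
from h import *
for n in("scene","top"):
    p,d=camera(n);cv2.imwrite(f"pics/{n}0.png",p);np.savez(f"{n}0.npz",p=p,d=d)
    i=camera_info(n);print(i.keys(),np.round(i["world_from_camera"],3).tolist(),np.round(i["intrinsics"],1).tolist())
s=read_state();print(s)
E
```

```text
dict_keys(['intrinsics', 'world_from_camera']) [[0.887, 0.324, -0.329, 215.083], [-0.462, 0.617, -0.637, -750.565], [-0.003, 0.717, 0.697, 839.419], [0.0, 0.0, 0.0, 1.0]] [[410.6, 0.0, 279.4], [0.0, 410.6, 206.3], [0.0, 0.0, 1.0]]
dict_keys(['intrinsics', 'world_from_camera']) [[0.009, 0.991, -0.131, 400.537], [-0.999, 0.014, 0.035, -84.583], [0.036, 0.131, 0.991, 1205.449], [0.0, 0.0, 0.0, 1.0]] [[448.5, 0.0, 279.4], [0.0, 448.5, 202.7], [0.0, 0.0, 1.0]]
{'t': 0.1, 'joint_pos': array([-8.18990275e+01,  1.79556778e+01,  8.58500798e+01, -8.74461867e-04,
        7.62613059e+01, -1.28009472e+01]), 'qvel': array([ 0.08860241, -0.06837937, -0.13331529, -0.07301028,  0.04318192,
       -0.00592054]), 'joint_torque': array([ 2.37765234e-03, -4.12901759e+01, -2.60138941e+01, -2.66509569e-04,
        3.02864966e-03,  3.71300899e-06]), 'eef_pos': array([ 187.24764951, -490.23374488,  241.79452215]), 'eef_rot': array([[ 9.34191247e-01,  3.56772592e-01, -1.79619342e-04],
       [ 3.56772553e-01, -9.34190563e-01,  1.15671068e-03],
       [ 2.44883973e-04, -1.14467224e-03, -9.99999315e-01]]), 'force': array([-0.51603707,  0.0281752 , -0.03696667]), 'torque': array([ 0.00165267, -0.03023841, -0.02287351]), 'finger_force': 0.0, 'width': 1.0018679797658332}
```

View pics/scene0.png

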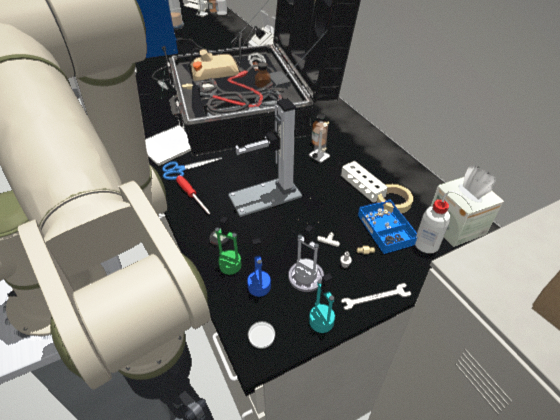

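View pics/top0.png

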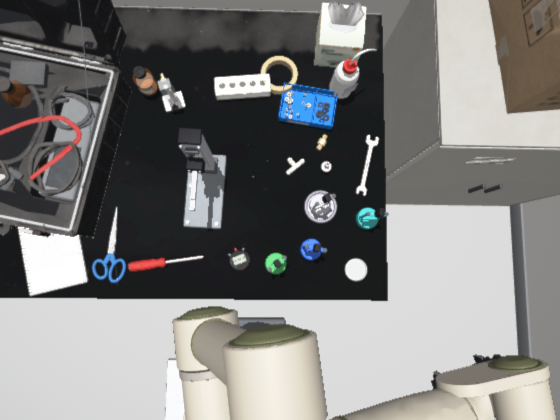

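The steel weight in its grey dish is at scene (306,268) / top (321,207). The look-alikes are green (229,258), blue (259,280) and turquoise (322,315). The scale is at scene (270,180) / top (205,180). I'll confirm the weight in one enlarged crop and measure it.

```bash
python3 - <<'E'
from h import *
A=np.load("scene0.npz");B=np.load("top0.npz")
c=lambda p,r:cv2.resize(p[r[1]:r[3],r[0]:r[2]],(400,400),interpolation=cv2.INTER_CUBIC)
cv2.imwrite("pics/crop1.png",np.vstack([np.hstack([c(A['p'],(265,220,345,300)),c(B['p'],(281,167,361,247))])]))
cv2.imwrite("pics/crop2.png",np.hstack([c(A['p'],(210,90,330,210)),c(B['p'],(150,120,250,240))]))
for n,D,u0,u1,v0,v1 in(("scene",A,280,330,225,300),("top",B,300,345,180,230)):
    w=cloud(n,D['d'])[v0:v1,u0:u1].reshape(-1,3)
    for lo,hi in((2,14),(14,29),(29,50),(60,110),(112,127),(127,150),(150,168),(168,180)):
        s=w[(w[:,2]>lo)&(w[:,2]<hi)]
        if len(s):print(n,lo,hi,len(s),np.round(np.median(s,0),1),np.round(s.min(0),1),np.round(s.max(0),1))
for n,D,u0,u1,v0,v1 in(("scene",A,225,310,90,215),("top",B,175,232,120,232)):
    w=cloud(n,D['d'])[v0:v1,u0:u1].reshape(-1,3)
    for lo,hi in((6,20),(100,170),(170,190),(190,205),(205,230),(230,260),(260,290),(290,330)):
        s=w[(w[:,2]>lo)&(w[:,2]<hi)]
        if len(s):
            r=cv2.minAreaRect(s[:,:2].astype(np.float32));print(n,lo,hi,len(s),np.round(np.median(s,0),1),np.round(s.min(0),1),np.round(s.max(0),1),np.round(np.array(r[0]+r[1]+(r[2],)),1))
E
```

```text
scene 2 14 544 [ 544.5 -245.3    5.7] [ 469.9 -306.6    2. ] [679.3 -62.1  14. ]
scene 14 29 84 [ 541.4 -254.9   20.7] [ 526.6 -262.5   14. ] [ 669.9 -155.4   28.8]
scene 29 50 319 [ 549.1 -239.    33.9] [ 525.8 -262.9   29. ] [ 579.5 -209.5   49.8]
scene 60 110 116 [ 543.7 -257.    85. ] [ 517.7 -343.4   60.1] [ 566.6 -213.1  109.5]
scene 112 127 99 [ 525.7 -336.6  122.9] [ 515.3 -383.8  112.1] [ 569.6 -211.5  127. ]
scene 127 150 190 [ 545.4 -250.   132.7] [ 511.6 -383.   127. ] [ 568.3 -209.7  149.8]
scene 150 168 92 [ 544.7 -243.3  159.4] [ 512.1 -370.   150.1] [ 565.5 -231.5  168. ]
scene 168 180 103 [ 545.4 -242.6  172.4] [ 512.4 -369.9  168. ] [ 564.4 -225.7  177.1]
top 2 14 652 [ 545.9 -236.8    4.7] [ 489.  -303.1    2. ] [ 624.2 -182.4   13.9]
top 14 29 26 [ 536.3 -222.3   19.1] [ 512.8 -276.2   14. ] [ 588.5 -195.3   28.6]
top 29 50 245 [ 547.5 -230.8   34.4] [ 526.5 -260.5   29.3] [ 580.6 -206.3   49.6]
top 60 110 7 [ 540.9 -210.5   89.7] [ 539.6 -212.8   71.1] [ 545.  -209.7   97.3]
top 112 127 5 [ 546.5 -227.2  125.3] [ 541.4 -250.9  120.3] [ 556.6 -209.4  126.5]
top 12
[... 1283 characters left out ...]
7] [670.9  62.8 169.9] [652.9  54.9  13.   37.3  82.2]
top 170 190 66 [640.8  58.7 183.8] [524.4  48.7 170.1] [670.3  90.5 190. ] [598.2  73.6  37.2 148.6  83.9]
top 190 205 283 [571.8  73.9 198.9] [514.7  48.9 190.5] [670.7  91.5 205. ] [594.6  75.4  36.1 159.2  79.1]
top 205 230 286 [621.3  71.1 212.2] [515.6  48.4 205.1] [668.8  91.7 229.7] [594.3  78.   40.6 156.5  80.8]
top 230 260 74 [643.3  53.7 251.2] [631.   48.4 230.5] [670.1  92.7 259.9] [643.4  65.2  30.5  54.1  29.5]
top 260 290 164 [640.1  71.5 265.4] [631.1  48.6 260.1] [668.6  93.7 289.9] [643.3  65.6  28.6  53.9  28.2]
top 290 330 382 [656.9  69.9 298.8] [633.5  47.1 290.2] [677.1  95.5 302.3] [655.2  71.9  48.7  39.8  84.6]
```

View pics/crop1.png

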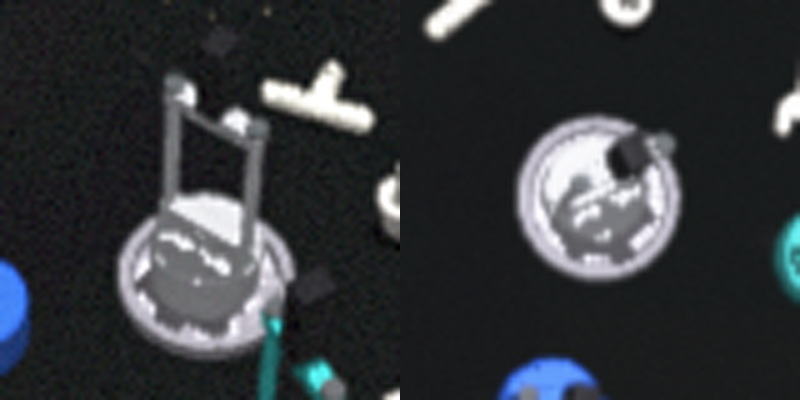

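View pics/crop2.png

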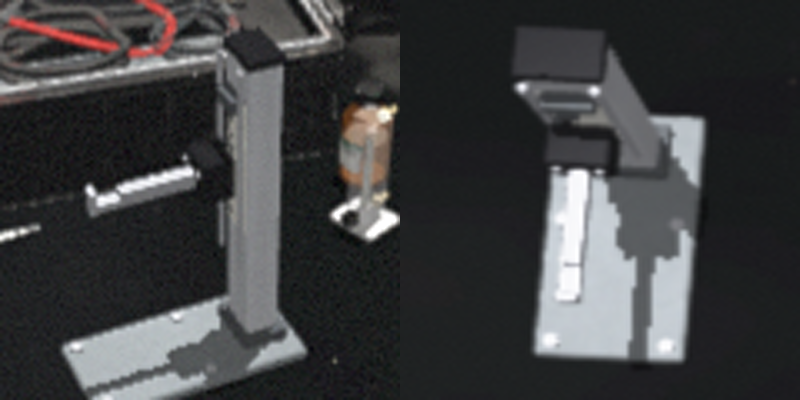

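```bash
python3 - <<'E'
from h import *
A=np.load("scene0.npz");B=np.load("top0.npz")
W={n:cloud(n,D['d']).reshape(-1,3) for n,D in(("scene",A),("top",B))}
R=lambda s:np.round(np.array(sum([list(x) if hasattr(x,'__len__') else [x] for x in cv2.minAreaRect(s[:,:2].astype(np.float32))],[])),1)
for n,w in W.items():
    c=np.array([552,-234])
    r=np.hypot(*(w[:,:2]-c).T)
    for lo,hi,rm in((7,13,50),(31,37,31),(45,112,31),(115,122,31),(128,134,31),(140,170,16),(172,180,16)):
        s=w[(r<rm)&(w[:,2]>lo)&(w[:,2]<hi)]
        if len(s)>4:
            e=np.linalg.svd(s[:,:2]-s[:,:2].mean(0),full_matrices=0)[2][0]
            print(n,lo,hi,len(s),np.round(s.mean(0),1),'mid',np.round((s.min(0)+s.max(0))/2,1),'ext',np.round(np.ptp(s,axis=0),1),'dir',round(np.degrees(np.arctan2(e[1],e[0])),1),R(s))
    b=(w[:,0]>470)&(w[:,0]<700)&(w[:,1]>-10)&(w[:,1]<140)
    s=w[b&(w[:,2]>9)&(w[:,2]<15)];print(n,'plate',len(s),R(s))
    s=w[b&(w[:,2]>296)&(w[:,2]<304)];print(n,'coltop',R(s))
    s=w[b&(w[:,2]>100)&(w[:,0]<605)];print(n,'hook',len(s),s[:,0].min(),R(s))
    d=np.array([np.cos(np.radians(-5)),np.sin(np.radians(-5))])
    for x0 in range(510,600,5):
        q=s[(s[:,0]>=x0)&(s[:,0]<x0+5)]
        if len(q):print(x0,len(q),np.round(np.median(q[:,1]),1),np.round(np.percentile(q[:,1],[5,95]),1),'z',np.round(np.percentile(q[:,2],[5,50,75,95]),1))
E
```

```text
scene 7 13 171 [ 541.5 -247.6    9.5] mid [ 552.3 -239.2    9.9] ext [88.  86.2  5.7] dir 149.6 [ 551.1 -242.5   77.6   84.3   60.9]
scene 31 37 211 [ 550.4 -238.2   33.4] mid [ 552.6 -236.2   33.9] ext [53.7 53.5  5.7] dir -126.5 [ 552.8 -236.9   53.3   52.1    6.8]
scene 45 112 166 [ 553.2 -235.4   67.7] mid [ 555.1 -235.9   78.2] ext [28.8 45.5 66.2] dir -64.3 [ 554.  -235.2   10.9   51.1   25.6]
scene 115 122 15 [ 555.  -242.2  120.5] mid [ 555.  -236.9  119. ] ext [29.1 44.9  5.8] dir -60.5 [ 551.5 -237.5    8.6   50.3   35.4]
scene 128 134 70 [ 553.9 -236.5  130.8] mid [ 553.7 -234.6  131. ] ext [29.2 49.9  5.9] dir -64.1 [ 553.7 -235.6   16.7   53.5   27.6]
scene 140 170 81 [ 550.9 -238.9  155.6] mid [ 554.4 -237.8  154.9] ext [22.2 13.3 29.4] dir 163.8 [ 553.5 -238.9   11.8   22.    78.2]
scene 172 180 41 [ 554.2 -235.   175. ] mid [ 554.4 -234.5  174.7] ext [19.4 17.8  4.8] dir -153.1 [ 554.3 -234.7   17.2   12.9   28.7]
scene plate 1100 [591.2  71.2 101.5 198.5  87.2]
scene coltop [658.2  69.2  52.3  33.1  86.9]
scene hook 222 515.6791381652778 [560.3  69.4  89.2  29.8   1.
[... 2088 characters left out ...]
191.  194.3 195.2 195.7]
535 14 75.3 [70.6 82.2] z [191.4 193.9 194.7 195.9]
540 16 77.0 [71.  81.6] z [192.3 198.3 199.8 200.8]
545 12 75.7 [70.5 81.4] z [198.6 200.5 200.7 201.5]
550 15 75.0 [70.4 81.8] z [195.1 199.5 200.4 201.1]
555 16 75.1 [70.2 80.4] z [189.1 198.9 200.2 201.1]
560 12 74.1 [69.6 79.9] z [193.4 199.8 201.1 202.7]
565 13 73.2 [69.5 79.8] z [193.6 200.3 201.2 202.3]
570 12 74.7 [69.2 80.5] z [195.8 198.3 199.9 201.7]
575 12 74.8 [69.2 80.2] z [197.4 200.1 201.  201.6]
580 16 72.7 [69.1 80.8] z [188.9 199.4 200.1 201. ]
585 13 74.3 [68.7 78.4] z [189.8 198.9 200.2 201.4]
590 13 72.4 [68.3 78.3] z [193.6 200.3 201.1 203. ]
595 12 72.1 [68.  79.1] z [195.  198.9 199.8 201. ]
```

```bash
cat >> h.py <<'E'
from scipy.spatial.transform import Rotation as Ro
def go(x,y,z,yaw,s=None):
    "tool-frame row to a tool-down pose with tool y at yaw deg"
    s=s or read_state();R=np.array(s["eef_rot"]);a=np.radians(yaw)
    yt=np.array([np.cos(a),np.sin(a),0]);zt=np.array([0,0,-1.]);Rt=np.stack([np.cross(yt,zt),yt,zt],1)
    d=R.T@(np.array([x,y,z])-s["eef_pos"])/150;w=Ro.from_matrix(R.T@Rt).as_rotvec()/np.pi
    print("t",round(s["t"],2),"pos",np.round(s["eef_pos"],1),"F",np.round(s["force"],2),"row",np.round(d,4),np.round(w,4))
E
python3 - <<'E'
from h import *
go(553,-234.5,240,-64.5)
E
```

```text
t 0.1 pos [ 187.2 -490.2  241.8] F [-0.52  0.03 -0.04] row [ 2.8861 -0.7227  0.0135] [-0.0004 -0.0001 -0.0255]
```

Request:
arm_command(plan=[0.96,-0.24,0,0,0,-0.0256,0.96,-0.24,0,0,0,-0.0256,0.96,-0.24,0,0,0,-0.0256,0.96,-0.24,0,0,0,-0.0256], gripper=0)

```text
t: 0.5
eef_pos: [312.4, -402.3, 242.2]
eef_rot: [[0.9, 0.436, 0.001], [0.436, -0.9, 0.001], [0.001, -0.001, -1.0]]
force: [0.5, -1.0, -0.4]
width: 1.001
finger_force: 0.0
```

```bash
python3 - <<'E'
from h import *
go(553,-234.5,240,-64.5)
E
```

```text
t 0.5 pos [ 312.4 -402.3  242.2] F [ 0.5  -1.   -0.38] row [ 1.9309 -0.3077  0.0171] [-0.0002 -0.0004  0.0019]
```

Request:
arm_command(plan=[0.96,-0.154,0,0,0,0,0.96,-0.154,0,0,0,0,0.96,-0.154,0,0,0,0,0.96,-0.154,0,0,0,0,0.96,-0.154,0,0,0,0])

```text
t: 1.0
eef_pos: [429.0, -322.5, 241.9]
eef_rot: [[0.902, 0.432, -0.001], [0.432, -0.902, 0.0], [-0.001, -0.001, -1.0]]
force: [0.1, -0.4, -0.2]
width: 1.0
finger_force: 0.0
```

```bash
python3 - <<'E'
from h import *
go(553,-234.5,240,-64.5)
E
```

```text
t 1.0 pos [ 429.  -322.5  241.9] F [ 0.11 -0.4  -0.21] row [ 0.9989 -0.1719  0.0121] [-0.0002  0.0002  0.0005]
```

Request:
arm_command(plan=[0.98,-0.17,0,0,0,0,0.98,-0.17,0,0,0,0,0.98,-0.17,0,0,0,0,0.98,-0.17,0,0,0,0,0.98,-0.17,0,0,0,0,0.98,-0.17,0,0,0,0,0.98,-0.17,0,0,0,0], gripper=0.4)

```text
t: 1.7
eef_pos: [549.6, -237.8, 242.5]
eef_rot: [[0.904, 0.428, -0.0], [0.428, -0.904, -0.0], [-0.0, 0.0, -1.0]]
force: [0.4, -0.3, 0.3]
width: 0.601
finger_force: 0.0
```

```bash
python3 - <<'E'
from h import *
go(553,-234.5,147,-64.5)
p,d=camera("top");q,e=camera("scene");np.savez("n1.npz",p=p,d=d,q=q,e=e)
cv2.imwrite("pics/near1.png",np.hstack([cv2.resize(p[150:270,260:380],(400,400),interpolation=2),cv2.resize(q[170:310,230:370],(400,400),interpolation=2)]))
E
```

```text
t 1.7 pos [ 549.6 -237.8  242.5] F [ 0.42 -0.3   0.34] row [ 0.03   -0.0101  0.6365] [ 0.      0.0001 -0.0007]
```

View pics/near1.png

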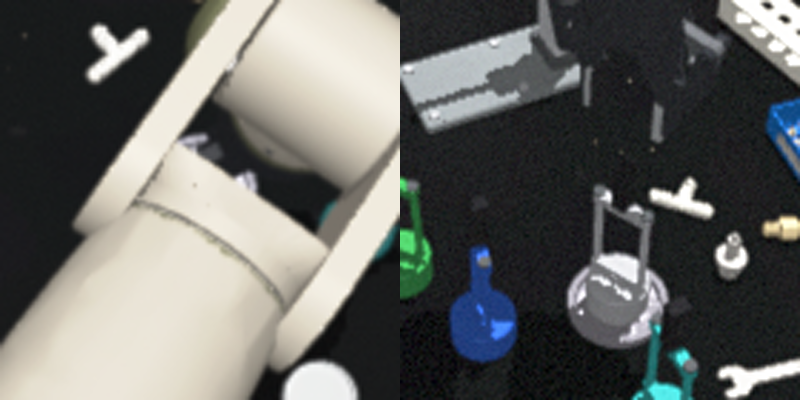

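The scene crop shows the two fingertips, at (587,95) and (657,120), straddling above the steel weight at crop (622,210). Next I'll compare the finger positions in depth with the TCP.

```bash
python3 - <<'E'
from h import *
N=np.load("n1.npz");R=np.array(read_state()["eef_rot"]);P=np.array([549.6,-237.8,242.5])
w=cloud("scene",N['e']).reshape(-1,3);l=(w-P)@R
m=(abs(l[:,0])<40)&(abs(l[:,1])<60)&(l[:,2]>-14)&(l[:,2]<20)
for lo,hi in((-60,0),(0,60)):
    s=l[m&(l[:,1]>lo)&(l[:,1]<hi)];print(len(s),np.round(np.percentile(s,[2,50,98],axis=0),1).tolist())
# weight in the tool frame
m=(np.hypot(*(w[:,:2]-[553,-235.5]).T)<16)&(w[:,2]>171)&(w[:,2]<180);print("grip top tool",np.round((l[m].min(0)+l[m].max(0))/2,1),m.sum())
E
```

```text
70 [[-11.3, -36.3, -13.2], [-5.8, -24.9, -4.1], [9.8, -23.5, 7.8]]
53 [[-11.6, 27.1, -12.9], [-7.5, 34.2, -6.0], [3.9, 41.0, 6.3]]
grip top tool [ 5.1 -1.3 67.9] 45
```

Request:
arm_command(plan=[0.03,-0.014,0.1,0,0,0,0.03,-0.014,0.25,0,0,0,0.03,-0.014,0.4,0,0,0,0.03,-0.014,0.52,0,0,0,0.03,-0.014,0.6,0,0,0,0.03,-0.014,0.637,0,0,0,0.03,-0.014,0.637,0,0,0])

```text
t: 2.5
eef_pos: [553.7, -232.6, 146.6]
eef_rot: [[0.903, 0.43, -0.0], [0.43, -0.903, 0.0], [-0.0, -0.0, -1.0]]
force: [0.8, 0.2, -0.6]
width: 0.606
finger_force: 0.0
```

```bash
python3 - <<'E'
from h import *
go(553,-234.5,147,-64.5)
q,e=camera("scene")
cv2.imwrite("pics/near2.png",cv2.resize(q[190:300,250:360],(600,600),interpolation=2))
E
```

```text
t 2.5 pos [ 553.7 -232.6  146.6] F [ 0.82  0.21 -0.62] row [-0.0094  0.0093 -0.0025] [-0.0001  0.0001 -0.0001]
```

View pics/near2.png

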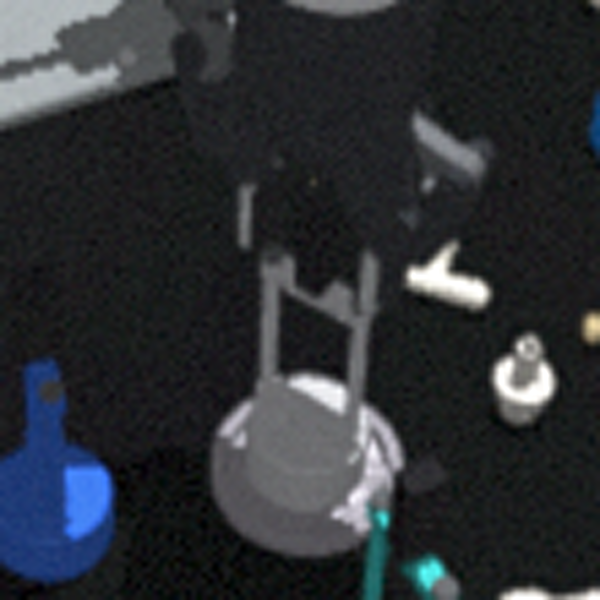

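The fingers straddle the grip block, the left one at (245,215) and the right one at about (370,265). I'll make the small correction and close.

Request:
arm_command(plan=[-0.009,0.009,0,0,0,0,-0.009,0.009,0,0,0,0,-0.009,0.009,0,0,0,0])

```text
t: 2.85
eef_pos: [553.3, -234.4, 147.2]
eef_rot: [[0.903, 0.431, 0.001], [0.431, -0.903, -0.0], [0.0, 0.001, -1.0]]
force: [0.1, -0.8, -0.2]
width: 0.6
finger_force: 0.0
```

Request:
arm_command(plan=[0,0,0,0,0,0,0,0,0,0,0,0,0,0,0,0,0,0,0,0,0,0,0,0,0,0,0,0,0,0,0,0,0,0,0,0,0,0,0,0,0,0,0,0,0,0,0,0], gripper=1)

```text
t: 3.65
eef_pos: [553.2, -234.0, 146.9]
eef_rot: [[0.903, 0.431, -0.0], [0.431, -0.903, 0.0], [0.0, -0.0, -1.0]]
force: [-2.2, 4.1, 4.9]
width: 0.154
finger_force: 59.1
```

```bash
python3 - <<'E'
from h import *
go(553,-234.5,147,-64.5)
s=read_state();print(s["torque"],s["width"],s["finger_force"])
E
```

```text
t 3.65 pos [ 553.2 -234.   146.9] F [-2.22  4.12  4.93] row [-0.0024  0.0024 -0.001 ] [-0.0001 -0.      0.0001]
[ 0.93264737  0.41840181 -0.02416973] 0.15435935166702108 59.10043179988861
```

Request:
arm_command(plan=[0,0,-0.02,0,0,0,0,0,-0.05,0,0,0,0,0,-0.1,0,0,0,0,0,-0.2,0,0,0,0,0,-0.2,0,0,0,0,0,-0.2,0,0,0,0,0,-0.2,0,0,0,0,0,-0.2,0,0,0])

```text
t: 4.45
eef_pos: [552.9, -234.2, 176.0]
eef_rot: [[0.903, 0.431, -0.001], [0.431, -0.903, 0.001], [-0.001, -0.001, -1.0]]
force: [-0.3, 0.6, -6.5]
width: 0.154
finger_force: 58.7
```

```bash
python3 - <<'E'
from h import *
s=read_state();print(s["torque"],s["width"],s["finger_force"])
go(520,-150,249,-80)
E
```

```text
[ 0.01503716  0.00999143 -0.02719009] 0.15408926488236915 58.688254952430725
t 4.45 pos [ 552.9 -234.2  176. ] F [-0.34  0.56 -6.47] row [ 0.043  -0.6014 -0.4858] [-0.0003  0.0002  0.0861]
```

Request:
arm_command(plan=[0,0,-0.1,0,0,0,0,0,-0.25,0,0,0,0.01,-0.1,-0.4,0,0,0.02,0.02,-0.25,-0.49,0,0,0.04,0.03,-0.4,-0.49,0,0,0.06,0.04,-0.55,-0.49,0,0,0.08,0.043,-0.65,-0.49,0,0,0.086,0.043,-0.65,-0.49,0,0,0.086])

```text
t: 5.25
eef_pos: [516.5, -141.9, 250.2]
eef_rot: [[0.984, 0.175, -0.001], [0.175, -0.984, 0.001], [-0.0, -0.001, -1.0]]
force: [0.7, -0.4, -6.6]
width: 0.154
finger_force: 59.4
```

```bash
python3 - <<'E'
from h import *
go(475,-25,249,-92.8)
E
```

```text
t 5.25 pos [ 516.5 -141.9  250.2] F [ 0.65 -0.39 -6.64] row [-0.1354 -0.8154  0.0089] [-0.0002  0.0001  0.0717]
```

Request:
arm_command(plan=[-0.02,-0.12,0,0,0,0.015,-0.05,-0.3,0,0,0,0.03,-0.08,-0.5,0,0,0,0.05,-0.11,-0.68,0,0,0,0.0717,-0.135,-0.79,0,0,0,0.0717,-0.135,-0.815,0,0,0,0.0717,-0.135,-0.815,0,0,0,0.0717])

```text
t: 5.95
eef_pos: [476.1, -26.8, 250.3]
eef_rot: [[0.999, -0.048, 0.0], [-0.048, -0.999, -0.001], [0.001, 0.001, -1.0]]
force: [0.1, -0.3, -7.6]
width: 0.153
finger_force: 59.8
```

```bash
python3 - <<'E'
from h import *
go(456,79.5,250,-92.8)
E
```

```text
t 5.95 pos [476.1 -26.8 250.3] F [ 0.11 -0.28 -7.64] row [-0.1678 -0.7015  0.0017] [ 0.0002 -0.0002  0.0002]
```

Request:
arm_command(plan=[-0.03,-0.12,0,0,0,0,-0.07,-0.3,0,0,0,0,-0.11,-0.46,0,0,0,0,-0.15,-0.6,0,0,0,0,-0.168,-0.68,0,0,0,0,-0.168,-0.701,0,0,0,0,-0.168,-0.701,0,0,0,0,-0.168,-0.701,0,0,0,0])

```text
t: 6.75
eef_pos: [456.3, 78.8, 250.2]
eef_rot: [[0.999, -0.051, 0.0], [-0.051, -0.999, -0.0], [0.0, 0.0, -1.0]]
force: [0.2, -0.2, -6.6]
width: 0.152
finger_force: 59.9
```

```bash
python3 - <<'E'
from h import *
go(531,75.8,250,-92.8)
q,e=camera("scene");np.savez("n3.npz",q=q,e=e)
cv2.imwrite("pics/near3.png",cv2.resize(q[70:230,150:310],(600,600),interpolation=2))
w=cloud("scene",e).reshape(-1,3)
m=(w[:,0]>425)&(w[:,0]<485)&(w[:,1]>30)&(w[:,1]<125)
for lo,hi in((102,112),(112,124),(134,138),(150,200),(215,226),(226,234)):
    s=w[m&(w[:,2]>lo)&(w[:,2]<hi)]
    if len(s)>3:print(lo,hi,len(s),np.round(s.min(0),1),np.round(s.max(0),1),np.round(cv2.minAreaRect(s[:,:2].astype(np.float32))[0],1))
s=w[m&(w[:,2]>60)];print("lowest",np.round(np.percentile(s[:,2],[0,1,3]),1))
E
```

```text
t 6.75 pos [456.3  78.8 250.2] F [ 0.19 -0.24 -6.58] row [ 0.4984 -0.0055  0.0013] [ 0.0001 -0.     -0.0006]
102 112 25 [431.5  49.3 106.9] [482.4  81.4 111.9] [453.1  61.6]
112 124 66 [431.1  47.2 112.3] [484.2  81.3 124. ] [454.4  61. ]
134 138 139 [431.4  49.  134. ] [484.5 102.1 138. ] [458.   74.8]
150 200 106 [453.2  48.5 150. ] [463.3 102.9 199.8] [457.9  75.7]
215 226 17 [452.9  49.5 215.7] [462.5  79.1 225.7] [457.1  64.5]
226 234 22 [452.3  50.  226.6] [462.1  73.  233.9] [456.9  61.4]
lowest [106.9 111.8 120.2]
```

View pics/near3.png

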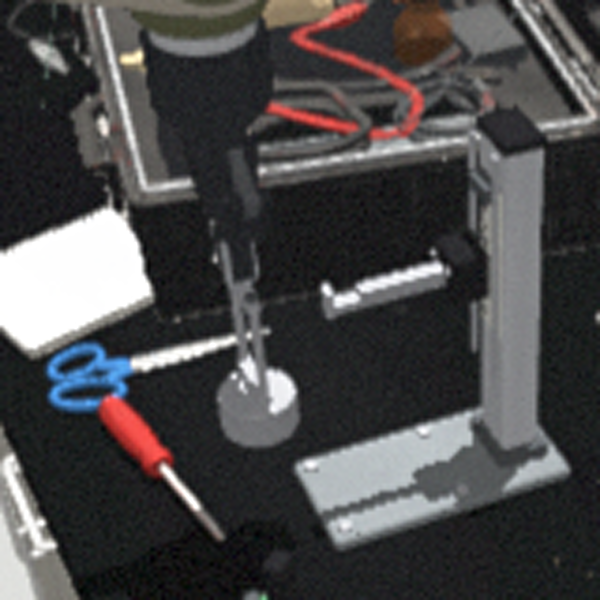

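The weight hangs straight at (250,330), in front of the hook tip at (328,290). The eye underside is about 17 mm above the tip, so I'll pass it over along +x.

Request:
arm_command(plan=[0.04,-0.001,0,0,0,0,0.12,-0.003,0,0,0,0,0.21,-0.005,0,0,0,0,0.3,-0.006,0,0,0,0,0.39,-0.007,0,0,0,0,0.46,-0.008,0,0,0,0,0.494,-0.009,0,0,0,0,0.494,-0.009,0,0,0,0])

```text
t: 7.6
eef_pos: [530.5, 77.0, 249.9]
eef_rot: [[0.999, -0.051, -0.0], [-0.051, -0.999, -0.0], [-0.0, 0.0, -1.0]]
force: [-0.8, -0.0, -5.4]
width: 0.159
finger_force: 59.8
```

```bash
python3 - <<'E'
from h import *
go(530.3,76.4,250,-92.8)
q,e=camera("scene");np.savez("n4.npz",q=q,e=e)
cv2.imwrite("pics/near4.png",cv2.resize(q[90:210,200:320],(600,600),interpolation=2))
E
```

```text
t 7.6 pos [530.5  77.  249.9] F [-0.75 -0.02 -5.36] row [-0.0009  0.0037 -0.0006] [ 0.      0.0001 -0.0005]
```

View pics/near4.png

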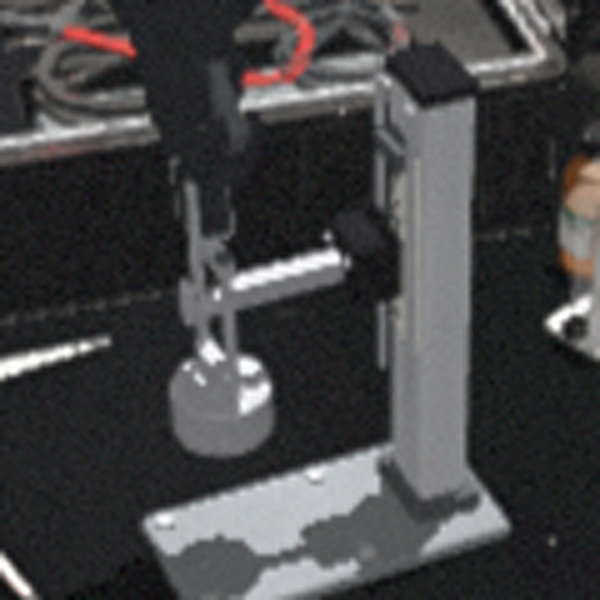

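The hook bar runs through the eye, with the tip at (190,300) in front of the weight's frame. Now I'll lower it, slowly near contact.

Request:
arm_command(plan=[0,0.002,0.02,0,0,0,0,0.004,0.05,0,0,0,0,0.004,0.08,0,0,0,0,0.004,0.11,0,0,0,0,0.004,0.13,0,0,0,0,0.004,0.14,0,0,0,0,0.004,0.145,0,0,0,0,0.004,0.145,0,0,0])

```text
t: 8.45
eef_pos: [530.0, 76.7, 228.5]
eef_rot: [[0.999, -0.05, 0.0], [-0.05, -0.999, 0.0], [0.0, -0.0, -1.0]]
force: [-0.3, -0.3, -7.4]
width: 0.153
finger_force: 59.8
```

Request:
arm_command(plan=[0,0,0.005,0,0,0,0,0,0.012,0,0,0,0,0,0.02,0,0,0,0,0,0.028,0,0,0,0,0,0.036,0,0,0,0,0,0.04,0,0,0,0,0,0.04,0,0,0,0,0,0.04,0,0,0])

```text
t: 9.25
eef_pos: [530.0, 76.7, 222.5]
eef_rot: [[0.999, -0.05, 0.0], [-0.05, -0.999, 0.0], [0.0, -0.0, -1.0]]
force: [0.5, -0.3, -7.0]
width: 0.155
finger_force: 59.8
```

Request:
arm_command(plan=[0,0,0.004,0,0,0,0,0,0.012,0,0,0,0,0,0.02,0,0,0,0,0,0.028,0,0,0,0,0,0.034,0,0,0,0,0,0.034,0,0,0,0,0,0.034,0,0,0])

```text
t: 9.95
eef_pos: [530.0, 76.7, 217.5]
eef_rot: [[0.999, -0.05, 0.0], [-0.05, -0.999, -0.0], [0.0, -0.0, -1.0]]
force: [-0.2, 0.1, -4.8]
width: 0.156
finger_force: 59.8
```

Request:
arm_command(plan=[0,0,0.004,0,0,0,0,0,0.012,0,0,0,0,0,0.02,0,0,0,0,0,0.028,0,0,0,0,0,0.033,0,0,0,0,0,0.033,0,0,0,0,0,0.033,0,0,0])

```text
t: 10.65
eef_pos: [530.0, 76.7, 212.6]
eef_rot: [[0.999, -0.05, 0.0], [-0.05, -0.999, -0.0], [0.0, 0.0, -1.0]]
force: [-0.3, 0.2, -2.7]
width: 0.158
finger_force: 60.1
```

Request:
arm_command(plan=[0,0,0.003,0,0,0,0,0,0.008,0,0,0,0,0,0.014,0,0,0,0,0,0.02,0,0,0,0,0,0.02,0,0,0,0,0,0.02,0,0,0])

```text
t: 11.25
eef_pos: [530.0, 76.7, 209.5]
eef_rot: [[0.999, -0.05, 0.0], [-0.05, -0.999, 0.0], [0.0, -0.0, -1.0]]
force: [-0.2, -0.1, -0.9]
width: 0.158
finger_force: 60.2
```

```bash
python3 - <<'E'
from h import *
go(530,76.7,207,-92.8)
f=[];
for i in range(6):
    camera("scene");f.append(read_state()["force"][2])
print(np.round(f,2))
E
```

```text
t 11.25 pos [530.   76.7 209.5] F [-0.18 -0.12 -0.93] row [0.0001 0.     0.0169] [-0.     -0.0001 -0.0004]
[-1.75 -0.74 -0.98 -1.36 -0.39 -1.15]
```

Request:
arm_command(plan=[0,0,0.003,0,0,0,0,0,0.008,0,0,0,0,0,0.013,0,0,0,0,0,0.0155,0,0,0,0,0,0.0155,0,0,0])

```text
t: 12.05
eef_pos: [530.0, 76.7, 207.1]
eef_rot: [[0.999, -0.05, 0.0], [-0.05, -0.999, 0.0], [0.0, -0.0, -1.0]]
force: [-1.1, -0.1, -1.2]
width: 0.159
finger_force: 60.4
```

```bash
python3 - <<'E'
from h import *
f=[];
for i in range(20):
    camera("scene");s=read_state();f.append([*s["force"],*(s["torque"]*10)])
f=np.array(f);print(np.round(f.mean(0),2),np.round(f.std(0),2),s["eef_pos"],s["t"])
E
```

```text
[ 0.26  0.   -0.44  0.09 -0.24 -0.07] [0.53 0.5  0.46 0.21 0.41 0.36] [529.98316576  76.70651082 207.13609499] 13.05
```

Request:
arm_command(plan=[0,0,0.003,0,0,0,0,0,0.0065,0,0,0,0,0,0.0065,0,0,0,0,0,0.0065,0,0,0])

```text
t: 13.45
eef_pos: [530.0, 76.7, 206.2]
eef_rot: [[0.999, -0.05, 0.0], [-0.05, -0.999, -0.0], [0.0, 0.0, -1.0]]
force: [-0.2, -0.4, 0.4]
width: 0.156
finger_force: 60.4
```

```bash
python3 - <<'E'
from h import *
f=[];
for i in range(14):
    camera("scene");s=read_state();f.append([*s["force"],*(s["torque"]*10)])
f=np.array(f);print(np.round(f.mean(0),2),s["eef_pos"],s["t"])
E
```

```text
[ 0.77  0.13  0.1   0.18 -1.04 -0.06] [529.97606307  76.70620828 206.16471649] 14.15
```

Request:
arm_command(plan=[0,0,0,0,0,0,0,0,0,0,0,0,0,0,0,0,0,0,0,0,0,0,0,0,0,0,0,0,0,0,0,0,0,0,0,0,0,0,0,0,0,0], gripper=0.5)

```text
t: 14.85
eef_pos: [529.9, 76.7, 206.1]
eef_rot: [[0.999, -0.05, -0.0], [-0.05, -0.999, 0.0], [-0.0, -0.0, -1.0]]
force: [-0.6, 0.2, 0.7]
width: 0.501
finger_force: 0.0
```

```bash
python3 - <<'E'
from h import *
q,e=camera("scene");s=read_state()
print(s["eef_pos"],s["width"],s["finger_force"],s["force"],s["t"])
cv2.imwrite("pics/hang.png",cv2.resize(q[90:210,200:320],(600,600),interpolation=2))
w=cloud("scene",e).reshape(-1,3)
m=(w[:,0]>495)&(w[:,0]<565)&(w[:,1]>40)&(w[:,1]<115)
for lo,hi in((80,90),(91,96),(110,170)):
    v=w[m&(w[:,2]>lo)&(w[:,2]<hi)]
    if len(v)>3:print(lo,hi,len(v),np.round(v.min(0),1),np.round(v.max(0),1),np.round(cv2.minAreaRect(v[:,:2].astype(np.float32))[0],1))
E
```

```text
[529.94478748  76.71065055 206.15245202] 0.5029368683986611 0.0 [-0.59705089 -0.29582469  0.12488653] 14.9
80 90 64 [504.5  46.   80.1] [553.6 102.7  89.9] [524.5  69.2]
91 96 119 [504.4  46.2  91.1] [558.4  98.5  96. ] [531.3  73.7]
110 170 75 [517.8  46.8 111.6] [535.8  98.4 169. ] [526.4  72.8]
```

View pics/hang.png

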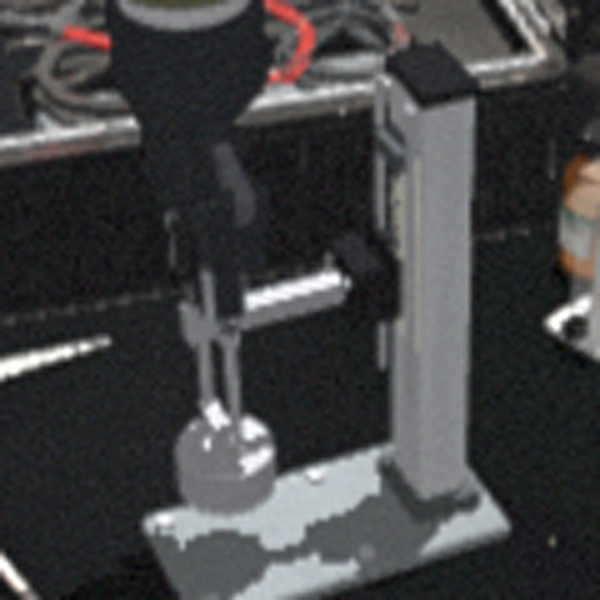

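The weight hangs upright in the seat with the fingers open, its foot centre near (531,74). I'll let it hang.

Request:
arm_command(plan=[0,0,0,0,0,0,0,0,0,0,0,0,0,0,0,0,0,0,0,0,0,0,0,0,0,0,0,0,0,0,0,0,0,0,0,0,0,0,0,0,0,0,0,0,0,0,0,0])

```text
t: 15.7
eef_pos: [529.9, 76.7, 206.1]
eef_rot: [[0.999, -0.05, -0.0], [-0.05, -0.999, 0.0], [-0.0, 0.0, -1.0]]
force: [-0.2, 1.0, 0.0]
width: 0.504
finger_force: 0.0
```

Request:
arm_command(plan=[0,0,0,0,0,0,0,0,0,0,0,0,0,0,0,0,0,0,0,0,0,0,0,0,0,0,0,0,0,0,0,0,0,0,0,0,0,0,0,0,0,0,0,0,0,0,0,0])

```text
t: 16.5
eef_pos: [529.9, 76.7, 206.2]
eef_rot: [[0.999, -0.05, 0.0], [-0.05, -0.999, 0.0], [0.0, -0.0, -1.0]]
force: [0.0, -0.3, -0.4]
width: 0.502
finger_force: 0.0
```

Request:
arm_command(plan=[0,0,0,0,0,0,0,0,0,0,0,0,0,0,0,0,0,0,0,0,0,0,0,0,0,0,0,0,0,0,0,0,0,0,0,0,0,0,0,0,0,0,0,0,0,0,0,0])

```text
t: 17.3
eef_pos: [529.9, 76.7, 206.1]
eef_rot: [[0.999, -0.05, 0.0], [-0.05, -0.999, 0.0], [0.0, -0.0, -1.0]]
force: [-0.8, 1.2, 0.3]
width: 0.493
finger_force: 0.0
```

```bash
python3 - <<'E'
from h import *
R=[]
for k in range(4):
    q,e=camera("scene");w=cloud("scene",e).reshape(-1,3)
    m=(w[:,0]>495)&(w[:,0]<565)&(w[:,1]>40)&(w[:,1]<115)
    v=w[m&(w[:,2]>91)&(w[:,2]<96)];print(len(v),np.round(cv2.minAreaRect(v[:,:2].astype(np.float32))[0],1),np.round(np.median(v,0),1))
    v=w[m&(w[:,2]>110)&(w[:,2]<170)];A=np.c_[v[:,2],np.ones(len(v))];print("tilt x/z",np.round(np.linalg.lstsq(A,v[:,0],rcond=None)[0][0],3))
go(530,76.7,207,-92.8)
E
```

```text
126 [531.9  73.2] [525.7  68.7  92.6]
tilt x/z -0.032
131 [531.9  71.7] [526.3  68.8  93. ]
tilt x/z -0.028
124 [532.1  73.1] [526.4  67.9  92.9]
tilt x/z -0.043
126 [530.5  74. ] [525.9  70.2  92.8]
tilt x/z -0.025
t 17.5 pos [530.   76.7 206.1] F [0.08 0.44 0.76] row [ 0.0003  0.     -0.0057] [-0.      0.     -0.0004]
```

Request:
arm_command(plan=[0,0,0,0,0,0,0,0,0,0,0,0,0,0,0,0,0,0,0,0,0,0,0,0,0,0,0,0,0,0,0,0,0,0,0,0,0,0,0,0,0,0,0,0,0,0,0,0])

```text
t: 18.3
eef_pos: [529.9, 76.7, 206.1]
eef_rot: [[0.999, -0.05, -0.0], [-0.05, -0.999, -0.0], [-0.0, 0.0, -1.0]]
force: [-0.2, 0.5, 1.1]
width: 0.502
finger_force: 0.0
```

Request:
arm_command(plan=[0,0,0,0,0,0,0,0,0,0,0,0,0,0,0,0,0,0,0,0,0,0,0,0], gripper=0.78)

```text
t: 18.7
eef_pos: [529.9, 76.7, 206.1]
eef_rot: [[0.999, -0.05, -0.0], [-0.05, -0.999, -0.0], [-0.0, 0.0, -1.0]]
force: [0.1, -0.5, 1.2]
width: 0.22
finger_force: 0.0
```

Request:
arm_command(plan=[0,0,0,0,0,0,0,0,0,0,0,0,0,0,0,0,0,0,0,0,0,0,0,0], gripper=0.83)

```text
t: 19.1
eef_pos: [529.9, 76.7, 206.2]
eef_rot: [[0.999, -0.05, -0.0], [-0.05, -0.999, 0.0], [-0.0, -0.0, -1.0]]
force: [1.3, 0.4, -0.5]
width: 0.171
finger_force: 0.0
```

Request:
arm_command(plan=[0,0,0,0,0,0,0,0,0,0,0,0,0,0,0,0,0,0,0,0,0,0,0,0,0,0,0,0,0,0,0,0,0,0,0,0], gripper=1)

```text
t: 19.7
eef_pos: [530.0, 76.7, 206.2]
eef_rot: [[0.999, -0.05, 0.0], [-0.05, -0.999, 0.0], [0.0, -0.0, -1.0]]
force: [0.1, 0.8, -0.1]
width: 0.154
finger_force: 60.0
```

```bash
python3 - <<'E'
from h import *
f=[]
for i in range(5):
    camera("scene");s=read_state();f.append(s["force"])
print(np.round(np.mean(f,0),2),s["width"],s["finger_force"])
E
```

```text
[-0.    0.43  0.33] 0.15157534854472396 59.954434633255005
```

Request:
arm_command(plan=[0,0,-0.004,0,0,0,0,0,-0.012,0,0,0,0,0,-0.02,0,0,0,0,0,-0.028,0,0,0,0,0,-0.036,0,0,0,0,0,-0.044,0,0,0,0,0,-0.052,0,0,0,0,0,-0.06,0,0,0])

```text
t: 20.75
eef_pos: [529.9, 76.7, 215.1]
eef_rot: [[0.999, -0.05, -0.0], [-0.05, -0.999, 0.0], [-0.0, -0.0, -1.0]]
force: [1.1, 1.3, -4.5]
width: 0.151
finger_force: 59.5
```

Request:
arm_command(plan=[0,0,-0.008,0,0,0,0,0,-0.016,0,0,0,0,0,-0.024,0,0,0,0,0,-0.032,0,0,0,0,0,-0.04,0,0,0,0,0,-0.048,0,0,0,0,0,-0.056,0,0,0,0,0,-0.064,0,0,0])

```text
t: 21.55
eef_pos: [529.9, 76.7, 224.8]
eef_rot: [[0.999, -0.05, -0.0], [-0.05, -0.999, -0.0], [-0.0, 0.0, -1.0]]
force: [-0.1, -0.5, -6.2]
width: 0.156
finger_force: 59.2
```

Request:
arm_command(plan=[0,0,-0.01,0,0,0,0,0,-0.03,0,0,0,0,0,-0.06,0,0,0,0,0,-0.1,0,0,0,0,0,-0.14,0,0,0,0,0,-0.165,0,0,0,0,0,-0.17,0,0,0,0,0,-0.17,0,0,0])

```text
t: 22.35
eef_pos: [529.9, 76.7, 250.3]
eef_rot: [[0.999, -0.05, 0.0], [-0.05, -0.999, 0.0], [0.0, -0.0, -1.0]]
force: [-0.7, 0.2, -6.3]
width: 0.155
finger_force: 59.1
```

```bash
python3 - <<'E'
from h import *
go(456,79.5,250,-92.8)
E
```

```text
t 22.35 pos [529.9  76.7 250.3] F [-0.7   0.18 -6.34] row [-0.4931  0.0061  0.002 ] [-0.     -0.     -0.0004]
```

Now off the hook and back along the same route.

Request:
arm_command(plan=[-0.04,0.001,0,0,0,0,-0.12,0.003,0,0,0,0,-0.21,0.004,0,0,0,0,-0.3,0.005,0,0,0,0,-0.39,0.006,0,0,0,0,-0.46,0.006,0,0,0,0,-0.493,0.006,0,0,0,0,-0.493,0.006,0,0,0,0])

```text
t: 23.15
eef_pos: [455.7, 79.6, 250.4]
eef_rot: [[0.999, -0.05, 0.0], [-0.05, -0.999, 0.0], [0.0, -0.0, -1.0]]
force: [1.3, 0.0, -7.2]
width: 0.154
finger_force: 59.0
```

```bash
python3 - <<'E'
from h import *
go(476,-27,250,-92.8)
E
```

```text
t 23.15 pos [455.7  79.6 250.4] F [ 1.32  0.03 -7.22] row [0.1707 0.7028 0.0027] [-0.     -0.0001 -0.0004]
```

Request:
arm_command(plan=[0.03,0.12,0,0,0,0,0.07,0.3,0,0,0,0,0.11,0.46,0,0,0,0,0.15,0.6,0,0,0,0,0.17,0.68,0,0,0,0,0.17,0.702,0,0,0,0,0.17,0.702,0,0,0,0])

```text
t: 23.85
eef_pos: [476.2, -26.8, 250.1]
eef_rot: [[0.999, -0.051, -0.0], [-0.051, -0.999, 0.0], [-0.0, -0.0, -1.0]]
force: [-0.4, 0.6, -6.0]
width: 0.156
finger_force: 59.3
```

```bash
python3 - <<'E'
from h import *
go(517,-142,250,-80)
E
```

```text
t 23.85 pos [476.2 -26.8 250.1] F [-0.39  0.56 -6.04] row [3.105e-01 7.535e-01 2.000e-04] [-0.0001  0.0001 -0.0716]
```

Request:
arm_command(plan=[0.05,0.12,0,0,0,-0.015,0.12,0.3,0,0,0,-0.03,0.2,0.48,0,0,0,-0.05,0.27,0.64,0,0,0,-0.0716,0.31,0.73,0,0,0,-0.0716,0.31,0.753,0,0,0,-0.0716,0.31,0.753,0,0,0,-0.0716])

```text
t: 24.55
eef_pos: [516.8, -141.3, 250.1]
eef_rot: [[0.985, 0.173, -0.001], [0.173, -0.985, 0.001], [-0.001, -0.001, -1.0]]
force: [-0.4, 0.3, -7.0]
width: 0.161
finger_force: 59.6
```

```bash
python3 - <<'E'
from h import *
go(553,-234.2,250,-64.5)
E
```

```text
t 24.55 pos [ 516.8 -141.3  250.1] F [-0.35  0.28 -7.05] row [ 1.309e-01  6.521e-01 -2.000e-04] [-0.0003  0.0001 -0.0864]
```

Request:
arm_command(plan=[0.02,0.1,0,0,0,-0.02,0.05,0.25,0,0,0,-0.04,0.08,0.4,0,0,0,-0.06,0.11,0.55,0,0,0,-0.08,0.131,0.63,0,0,0,-0.0864,0.131,0.652,0,0,0,-0.0864,0.131,0.652,0,0,0,-0.0864])

```text
t: 25.25
eef_pos: [553.2, -234.0, 250.2]
eef_rot: [[0.902, 0.431, -0.0], [0.431, -0.902, 0.001], [-0.0, -0.001, -1.0]]
force: [-0.2, 0.2, -6.7]
width: 0.157
finger_force: 59.6
```

```bash
python3 - <<'E'
from h import *
go(553,-234.2,147.5,-64.5)
q,e=camera("scene");w=cloud("scene",e).reshape(-1,3)
r=np.hypot(*(w[:,:2]-[553,-236]).T)
for lo,hi in((134,140),(7,13)):
    v=w[(r<55)&(w[:,2]>lo)&(w[:,2]<hi)];print(lo,len(v),np.round(v.min(0),1),np.round(v.max(0),1),'mid',np.round((v.min(0)+v.max(0))/2,1))
E
```

```text
t 25.25 pos [ 553.2 -234.   250.2] F [-0.16  0.21 -6.7 ] row [-0.0019  0.0014  0.6844] [-0.0003  0.      0.0002]
134 238 [ 527.9 -262.9  134.2] [ 580.5 -210.4  139.9] mid [ 554.2 -236.6  137. ]
7 212 [ 509.5 -282.2    7.1] [ 595.2 -194.6   12.8] mid [ 552.4 -238.4   10. ]
```

Request:
arm_command(plan=[-0.005,0.002,0.05,0,0,0,-0.01,0.004,0.16,0,0,0,-0.013,0.005,0.3,0,0,0,-0.013,0.005,0.44,0,0,0,-0.013,0.005,0.55,0,0,0,-0.013,0.005,0.62,0,0,0,-0.013,0.005,0.64,0,0,0,-0.013,0.005,0.64,0,0,0])

```text
t: 26.1
eef_pos: [552.0, -236.3, 154.4]
eef_rot: [[0.902, 0.432, 0.0], [0.432, -0.902, -0.0], [0.0, 0.0, -1.0]]
force: [0.1, 0.3, -5.7]
width: 0.151
finger_force: 59.6
```

Request:
arm_command(plan=[0,0,0.006,0,0,0,0,0,0.014,0,0,0,0,0,0.022,0,0,0,0,0,0.028,0,0,0,0,0,0.034,0,0,0,0,0,0.034,0,0,0])

```text
t: 26.7
eef_pos: [551.9, -236.4, 149.0]
eef_rot: [[0.902, 0.432, -0.0], [0.432, -0.902, 0.0], [-0.0, -0.0, -1.0]]
force: [-0.2, 0.5, -5.8]
width: 0.159
finger_force: 59.6
```

Request:
arm_command(plan=[0,0,0.003,0,0,0,0,0,0.006,0,0,0,0,0,0.009,0,0,0,0,0,0.01,0,0,0,0,0,0.01,0,0,0])

```text
t: 27.2
eef_pos: [551.9, -236.5, 147.6]
eef_rot: [[0.902, 0.432, -0.0], [0.432, -0.902, 0.0], [-0.0, -0.0, -1.0]]
force: [-0.2, 0.3, -6.7]
width: 0.151
finger_force: 59.6
```

Request:
arm_command(plan=[0,0,0.002,0,0,0,0,0,0.004,0,0,0,0,0,0.004,0,0,0,0,0,0.004,0,0,0])

```text
t: 27.6
eef_pos: [551.9, -236.5, 147.0]
eef_rot: [[0.902, 0.431, -0.0], [0.431, -0.902, 0.0], [-0.0, -0.0, -1.0]]
force: [-0.0, 0.3, -6.0]
width: 0.157
finger_force: 59.6
```

Request:
arm_command(plan=[0,0,0.003,0,0,0,0,0,0.005,0,0,0,0,0,0.005,0,0,0,0,0,0.005,0,0,0])

```text
t: 28.0
eef_pos: [552.0, -236.5, 146.6]
eef_rot: [[0.902, 0.432, 0.0], [0.432, -0.902, -0.0], [0.0, 0.0, -1.0]]
force: [-0.7, 1.4, -1.9]
width: 0.154
finger_force: 60.1
```

Request:
arm_command(plan=[0,0,0.002,0,0,0,0,0,0.002,0,0,0,0,0,0.002,0,0,0])

```text
t: 28.3
eef_pos: [552.1, -236.6, 146.6]
eef_rot: [[0.902, 0.432, 0.001], [0.432, -0.902, -0.0], [0.0, 0.001, -1.0]]
force: [-2.0, 1.5, 4.2]
width: 0.152
finger_force: 61.0
```

Request:
arm_command(plan=[0,0,0,0,0,0,0,0,0,0,0,0,0,0,0,0,0,0,0,0,0,0,0,0,0,0,0,0,0,0,0,0,0,0,0,0], gripper=0.4)

```text
t: 28.9
eef_pos: [551.9, -236.5, 146.0]
eef_rot: [[0.902, 0.431, -0.0], [0.431, -0.902, -0.0], [-0.0, 0.0, -1.0]]
force: [-0.4, -0.2, 0.3]
width: 0.602
finger_force: 0.0
```

Request:
arm_command(plan=[0,0,-0.03,0,0,0,0,0,-0.1,0,0,0,0,0,-0.25,0,0,0,0,0,-0.45,0,0,0,0,0,-0.65,0,0,0,0,0,-0.75,0,0,0,0,0,-0.75,0,0,0,0,0,-0.75,0,0,0])

```text
t: 29.7
eef_pos: [551.8, -236.4, 258.2]
eef_rot: [[0.902, 0.432, -0.0], [0.432, -0.902, 0.0], [-0.0, -0.0, -1.0]]
force: [0.2, -0.3, -0.7]
width: 0.604
finger_force: 0.0
```

```bash
python3 - <<'E'
from h import *
go(553,-234.2,250,-64.5)
q,e=camera("scene");w=cloud("scene",e).reshape(-1,3)
r=np.hypot(*(w[:,:2]-[553,-236]).T)
for lo,hi in((31,37),(7,13),(172,180)):
    v=w[(r<(55 if lo<10 else 31))&(w[:,2]>lo)&(w[:,2]<hi)];print(lo,len(v),np.round((v.min(0)+v.max(0))/2,1),np.round(np.median(v,0),1))
cv2.imwrite("pics/end.png",cv2.resize(q[100:320,180:400],(600,600),interpolation=2))
E
```

```text
t 29.7 pos [ 551.8 -236.4  258.2] F [ 0.22 -0.26 -0.74] row [ 0.0138 -0.0096  0.055 ] [-0.0001  0.      0.0004]
31 211 [ 552.7 -239.8   33.6] [ 546.1 -242.8   33.4]
7 182 [ 552.6 -239.2   10.1] [ 535.5 -253.4    9.5]
172 43 [ 553.2 -237.2  174.5] [ 552.8 -238.6  175. ]
```

View pics/end.png

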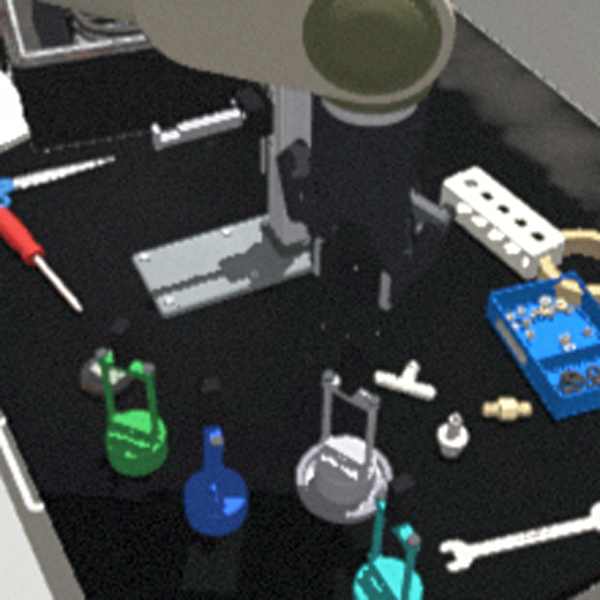

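The weight stands upright in its dish at (347,470), released. The fingers are clear above it, the hook at (195,125) is empty, and the bystanders are where they were.

```bash
python3 -c "
from rig import *
print(job_done())"
```

```text
the job is handed in; nothing more can be done
None
```

I hung the check weight on the hook, released it for over 2 s, then took it off and stood it back upright in its rest (about 0.6 mm off centre), handing in at about 30 s; the judge returned no verdict.

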